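Hang the blue picking carrier on the rail and slide it to its place

TASK

On the packing bench, hook the blue carrier over the steel rail at the green band, then, keeping it hooked on the rail, slide it along to the red band and leave it hanging freely there, centred on the band. Leave the yellow carrier standing where it is.

Things in the scene. Friction and masses are not known exactly. Their poses are not given: they have to be found in the camera images.
- blue_carrier: Blue hanging carrier, 0.19-0.35 kg, upright on the bench: open tray below, strap up its -x side, roof-shaped hook over to a lip on +x; on top a black fin, 14 mm thick (y), 28 (x), 39 tall, its top 53 above the origin. Origin: where the rail's axis lies once hung, mid-hook, 130 above the underside. z up, y along the rail, x away from the robot (at the start within 20 deg): the hook's open side.
- yellow_carrier: Bystander, same carrier in yellow; leave it. Both, from the origin, mm: strap x -26 to -22, lip x 22 to 26, its lower edge at z -25; strap, hook and lip 34 wide (y); tray x -26 to 38, y -40 to 40, z -130 to -94. The rail enters from +x between lip and tray top, then the carrier is lowered; the roof slopes 30 deg both ways and centres itself, 14 mm spare each side. It hangs upright.
- green_band: Green band, 60 mm long, painted flush round the rail: a fixed straight horizontal steel bar 16 mm thick, 440 long, axis 180 above the bench, beyond the carriers and across the robot's front within 9 deg, a post under each end. Origin: the band's middle, on the bar's axis; y along the bar, x away from the robot, z up.
- red_band: Red band, 44 mm long, painted flush round the same rail, 140 to 220 mm from the green band (middle to middle), to its left or its right. Origin: the band's middle, on the bar's axis; axes as for the green band.
Mind the look-alikes: they are no part of the job. Of the things that look like the blue_carrier, the largest one is meant.

How it is judged:
By the outcome, as a careful person would: the job done as asked, in the order asked, and still so for the second after the job is handed in, with the robot touching nothing.
It also fails if it takes over 51 s, if anything falls off the work surface, if the arm or the gripper's body presses on something with over 40 N, if the wrist force passes 120 N, or if a joint passes its speed limit or range.

ROBOT

A 6-joint arm with a two-finger parallel gripper is mounted at the origin on the work surface. World frame = base frame: x ahead of the robot, y to its left, z up, the work surface at z = 0. Lengths are in mm, angles in rad, forces in N, time in s.
With the tool pointing down it reaches from about 275 to 750 mm from the base axis. Payload 10.2 kg.
Tool frame: the origin (TCP) lies midway between the tips of the shut fingers; the grasp point (between the pads) lies 19 mm behind it; z points along the fingers, y is the line along which they close (so a half turn about z gives the same grasp; the last joint's range is limited). The gripper opens to 85 mm and grips with 20 to 120 N. Pads are 22 mm wide; open, the fingers measure 114 mm over their backs; the gripper's body (76 mm by 85 mm) begins 54 mm behind the grasp point. The pads swing forward as they close: fully open they stand 13 mm farther back than shut.
Start: joints at [-1.444, 0.313, 1.498, -0, 1.331, -0.223], TCP at [179.91, -493.217, 231.294] pointing down, gripper open.
Joint ranges: [-2.94, 2.94], [-0.97, 2.17], [0.19, 2.56], [-1.23, 4.37], [0.02, 3.11], [-2.88, 2.88]. Speed limits (rad/s): [2.39, 2.39, 3.01, 3.14, 3.14, 3.14].

INTERFACE

Orientations are given as a unit quaternion [w, x, y, z].
In Python, from rig import ctrl gives the robot as it stands.
- The arm moves only by the tool send_rows, never from a script. Its argument "targets" is a list of rows, each a list of 7 numbers: the closure, from -1 (fully open) to 1 (shut), so that 0 is half open, then the shift along the tool's x, y, z in m, then the turn, a rotation vector about the tool's x, y, z in rad. In form: [[claw, dx, dy, dz, ax, ay, az], ...]. A call has exactly 10 rows; each row shifts and turns the commanded pose from where the row before left it, along the tool's axes as they then stand; what a row does not reach is not made up. A row lasts 1/8 s, in which the tool goes at most 62.5 mm and 10.7 degrees, less where a joint would pass 70% of its speed; a pose out of reach is approached as far as the arm can. A call with a gripper value outside its range is refused whole. The fingers move at their own pace and stop on an object; "squeeze" is the grip in N (left out, the last holds). Time passes only in rows, so rows that do not move let the fingers close, or fill a call up. It gives the time, the measured TCP pose, the force, the opening and the grip force at its end, in the units of the state.
- ctrl.sense(): the state, without advancing time (a new reading comes with each control period).
- ctrl.capture(name): name is "side" or "top"; returns a dict with "img" (384x512x3 uint8, red, green, blue), "camera_matrix" (3x3 intrinsics, pixels), "k1" (the pictures are not rectified: a ray, as slopes to the right and down, at radius r is drawn at 1 + k1 r^2 times it, then the intrinsics apply), "R" (3x3) and "t" (3): a world point X has camera coordinates R X + t. Camera axes: x right, y down, z forward; pixel columns grow to the right and rows downward; lengths in mm; the calibration is good to about 2 mm. A picture is of the moment at which its call begins. There is no depth.
- ctrl.finish_job(): hands the job in; it is judged then, once.
Trained networks look in a picture, given as the dict that the camera call returned (one of the last four; its "shot" number tells which), for a name from the list of things; names that differ only in an ending like _2 or _b are one class to them, and where a whole thing is asked for, a point or a joint stands for the part that bears it (a point fixed in the world has none). Each returns a list of dicts, best first, with "score" (0 to 1); they miss things now and then, are a little off and sometimes report something else, mostly with a low value. They report only what shows in the picture. A call takes as long as a camera call. They do not tell look-alikes from the thing itself.
- ctrl.boxes_of(query, picture): "extent" ([left, top, width, height] in pixels, round what is visible of it).
- ctrl.landmark_of(query, picture): "point" ([column, row] in pixels: a listed point, or the origin of a listed thing).
The state is a dict: "time_s": time; "joints": joint angles; "dq": joint speeds; "tau": joint torques, N m; "eef_pos": TCP position; "ee_rot": TCP orientation; "force": force on the tool from outside, world axes, zero at the start; "wrist_torque": the same for the moment, N m; "grip_width": opening from 0.0 (shut) to 1.0 (fully open); "grip_force": force on a finger pad.
Only numpy, scipy, OpenCV 4.12 (cv2) and the standard library are available. Lean on these libraries where they do the work, as an engineer would, in place of code of your own. Each camera call takes 0.05 s, during which the arm holds its last target. There are 200 camera calls.

## Working session

There is one attempt and no reset: what is moved stays moved. The work goes in short steps, Python scripts to look and compute and a tool call to move; the robot and the scene stay as the last step left them, time stands still between calls to the robot, and variables do not carry over. Pictures are saved under pics/ and viewed, at most 10 in all, crops included, and the job is handed in when it is done.

Besides the shell and the picture viewer there is one more tool, called after "Emit:" as name(argument=value, ...) on one line, values as JSON. send_rows: Moves the arm, as the interface text tells. Its arguments: {"type":"object","properties":{"targets":{"type":"array"},"squeeze":{"type":"number"}},"required":["targets"]}

```bash
mkdir -p pics; ls; cat > h.py <<'E'
import numpy as np, cv2
from rig import ctrl
def ray(c,uv):
    K=c["camera_matrix"];K=np.array(K);R=np.array(c["R"]);t=np.array(c["t"])
    p=np.array([(uv[0]-K[0,2])/K[0,0],(uv[1]-K[1,2])/K[1,1]]);q=p.copy()
    for _ in range(30): q=p/(1+c["k1"]*(q@q))
    return -R.T@t, R.T@np.array([q[0],q[1],1.])
def proj(c,X):
    K=np.array(c["camera_matrix"]);x=np.array(c["R"])@np.array(X,float)+np.array(c["t"]);q=x[:2]/x[2];q=q*(1+c["k1"]*(q@q))
    return np.array([K[0,0]*q[0]+K[0,2],K[1,1]*q[1]+K[1,2]])
def onz(c,uv,z):
    o,d=ray(c,uv);return o+d*(z-o[2])/d[2]
def tri(obs):
    A=np.zeros((3,3));b=np.zeros(3)
    for c,uv in obs:
        o,d=ray(c,uv);d/=np.linalg.norm(d);P=np.eye(3)-np.outer(d,d);A+=P;b+=P@o
    X=np.linalg.solve(A,b);return X,[np.round(proj(c,X)-uv,1).tolist() for c,uv in obs]
E
python3 - <<'E'
from h import *
cs={n:ctrl.capture(n) for n in("side","top")}
for n,c in cs.items():
    cv2.imwrite(f"pics/{n}0.png",c["img"][:,:,::-1])
    print(n,np.round(-np.array(c["R"]).T@np.array(c["t"])), np.round(np.array(c["R"]).T[:,2],2))
    for q in("blue_carrier","yellow_carrier","green_band","red_band"):
        print(q,[(np.round(d["extent"]).tolist(),round(d["score"],2)) for d in ctrl.boxes_of(q,c)],[(np.round(d["point"],1).tolist(),round(d["score"],2)) for d in ctrl.landmark_of(q,c)])
s=ctrl.sense();print(s)
E
```

```text
pics
side [313. 597. 849.] [ 0.24 -0.66 -0.72]
blue_carrier [([284.0, 159.0, 40.0, 75.0], 0.9), ([339.0, 193.0, 25.0, 47.0], 0.8), ([285.0, 227.0, 19.0, 47.0], 0.77)] [([308.0, 180.1], 0.83), ([353.0, 203.6], 0.76), ([289.7, 238.7], 0.58), ([185.4, 200.0], 0.27)]
yellow_carrier [([251.0, 260.0, 41.0, 75.0], 0.66)] [([275.5, 285.6], 0.57)]
green_band [([176.0, 190.0, 21.0, 24.0], 0.57)] [([185.7, 201.6], 0.82)]
red_band [([214.0, 126.0, 14.0, 15.0], 0.43)] [([219.5, 135.2], 0.43)]
top [476.   8. 831.] [ 0.09 -0.02 -1.  ]
blue_carrier [([279.0, 219.0, 38.0, 30.0], 0.88), ([287.0, 264.0, 34.0, 33.0], 0.76), ([231.0, 224.0, 25.0, 26.0], 0.65), ([162.0, 221.0, 38.0, 38.0], 0.26)] [([308.7, 237.4], 0.77), ([308.7, 283.7], 0.68), ([242.1, 236.1], 0.63)]
yellow_carrier [([161.0, 222.0, 39.0, 37.0], 0.89)] [([172.5, 241.8], 0.93)]
green_band [([162.0, 223.0, 39.0, 36.0], 0.54), ([197.0, 123.0, 32.0, 7.0], 0.53)] [([212.6, 128.5], 0.57), ([307.5, 238.5], 0.28)]
red_band [([309.0, 113.0, 25.0, 16.0], 0.5)] [([320.6, 120.0], 0.79)]
{'time_s': 0.9, 'joints': array([-1.44440996e+00,  3.12935165e-01,  1.49767604e+00,  1.91019354e-05,
        1.33097857e+00, -2.23428581e-01]), 'dq': array([-0.00103243,  0.00040197,  0.00059501,  0.00035474,  0.00102832,
       -0.00044852]), 'tau': array([ 2.84718626e-04, -4.12161613e+01, -2.59898096e+01, -1.12764094e-04,
        4.74495610e-04, -1.11273806e-05]), 'eef_pos': array([ 179.91200666, -493.23433326,  231.28520103]), 'ee_rot': array([1.88634506e-06, 9.84743039e-01, 1.74014790e-01, 9.19696694e-06]), 'force': array([ 0.6147519 , -0.23610253, -1.10020204]), 'wrist_torque': array([ 0.00741312, -0.01373268, -0.02458929]), 'grip_force': 0.0, 'grip_width': 0.9986067085924483}
```

View pics/side0.png

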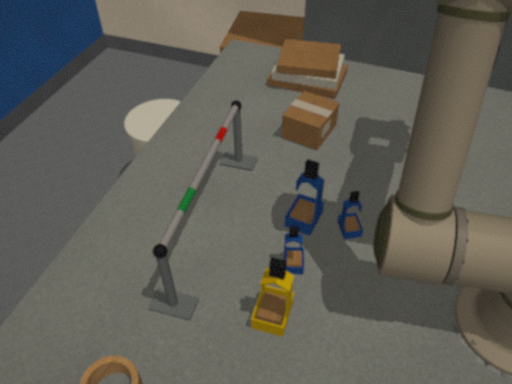

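View pics/top0.png

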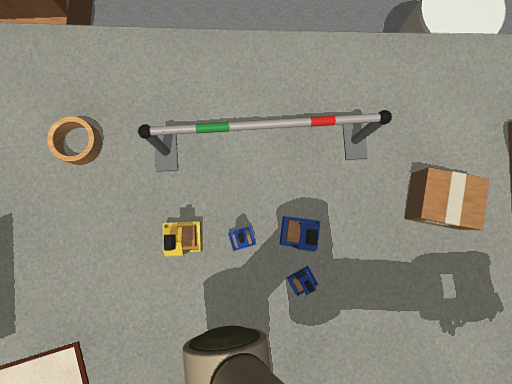

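The blue look-alikes in the top view are at (299,233), (242,238) and (303,281), which are side-view (305,195), (293,252) and (351,217). The one at top (299,233) / side (305,195) is clearly the largest, so it's the one meant. I'll confirm it in a crop and measure it with a silhouette fit.

```bash
cat > m.py <<'E'
from h import *
from scipy.optimize import minimize
def bx(a,b,c,d,e,f): return np.array([[x,y,z] for x in(a,b) for y in(c,d) for z in(e,f)],float)
roof=lambda s: np.array([[x,y,z] for y in(-17,17) for x,z in((0,9),(0,14),(s*26,-6),(s*26,-1.5))],float)
PARTS=[bx(-26,38,-40,40,-130,-94),bx(-26,-22,-17,17,-94,-3),bx(22,26,-17,17,-25,-3),roof(1),roof(-1),bx(-14,14,-7,7,10,53)]
def pose(p): # x,y,yaw,z
    c,s=np.cos(p[2]),np.sin(p[2]);return np.array([[c,-s,0],[s,c,0],[0,0,1]]),np.array([p[0],p[1],p[3]])
def sil(c,p,S=4):
    R,t=pose(p);m=np.zeros((384*S,512*S),np.uint8)
    for P in PARTS:
        u=np.array([proj(c,R@q+t) for q in P]);cv2.fillConvexPoly(m,cv2.convexHull(np.round((u+.5)*S).astype(np.int32)),255)
    return cv2.resize(m,(512,384),interpolation=cv2.INTER_AREA)/255.
def fg(c,box,pad=6):
    I=c["img"].astype(int);r,g,b=I[...,0],I[...,1],I[...,2]
    m=(b>r+30)|(r>b+25)|(I.max(2)<38)
    o=np.zeros(m.shape);x,y,w,h=[int(v) for v in box]
    sl=np.s_[max(0,y-pad):y+h+pad,max(0,x-pad):x+w+pad];o[sl]=m[sl];return o,sl
def fit(cs,boxes,p0,z=None):
    F=[(c,)+fg(c,b) for c,b in zip(cs,boxes)]
    f=lambda p:sum(abs(sil(c,[*p,z] if z is not None else p)[sl]-m[sl]).sum() for c,m,sl in F)
    st=[np.array([p0[0],p0[1],y]+([] if z is not None else [p0[3]])) for y in p0[2]+np.array([-.2,0,.2])]
    best=None
    for s in st:
        sx=np.vstack([s]+[s+d for d in np.diag([8,8,.15,8][:len(s)])])
        r=minimize(f,s,method="Nelder-Mead",options=dict(initial_simplex=sx,maxfev=160,xatol=.05,fatol=.05))
        if best is None or r.fun<best.fun:best=r
    return best.x,best.fun,[m.sum() for _,m,_ in F]
def rail(cs):
    out={}
    for n,t in(("green",lambda r,g,b:(g>r+40)&(g>b+20)),("red",lambda r,g,b:(r>g+90)&(r>b+90))):
        for c in cs:
            I=c["img"].astype(int);m=t(I[...,0],I[...,1],I[...,2]).astype(np.uint8)
            k,l,st,ce=cv2.connectedComponentsWithStats(m);i=1+np.argmax(st[1:,4])
            out.setdefault(n,[]).append((c,ce[i]));print(n,st[i],ce[i].round(1),onz(c,ce[i],180).round(1))
        print(n,"tri",tri(out[n]))
E
python3 - <<'E'
from m import *
cs=[ctrl.capture("side"),ctrl.capture("top")]
rail(cs)
B=[[284,159,40,75],[279,219,38,30]]
p0=onz(cs[1],(294,233),36);print(p0)
p,f,n=fit(cs,B,[p0[0]-6,p0[1],0],130);print("blue",p.round(3),f,n)
v=[]
for c,b in zip(cs,B):
    x,y,w,h=b;im=c["img"][:,:,::-1].copy();m=(sil(c,[*p,130])>.5).astype(np.uint8)
    cr=cv2.resize(im[y-30:y+90,x-50:x+100],None,fx=4,fy=4,interpolation=cv2.INTER_CUBIC)
    ct,_=cv2.findContours(cv2.resize(m[y-30:y+90,x-50:x+100],None,fx=4,fy=4,interpolation=cv2.INTER_LINEAR),0,1);cv2.drawContours(cr,ct,-1,(0,255,255),1);v.append(cr[:, :390])
cv2.imwrite("pics/crop1.png",np.hstack(v))
py=onz(cs[1],(182,240),36)
p,f,n=fit(cs,[[251,260,41,75],[161,222,39,37]],[py[0],py[1],0],130);print("yellow",p.round(3),f,n)
E
```

```text
green [178 188  17  24 186] [186.4 199.2] [657.9  62.1 180. ]
green [196 122  33  11 296] [211.9 127.2] [658.9  66.9 180. ]
green tri (array([656.40478261,  66.14910161, 185.0675349 ]), [[-0.5, -0.1], [0.1, 0.6]])
red [216 127  10  13  73] [220.9 133.1] [ 674.3 -143.7  180. ]
red [311 116  25  10 215] [322.7 120.5] [ 674.9 -137.2  180. ]
red tri (array([ 671.64056659, -135.82703827,  187.0730402 ]), [[-0.5, -0.1], [0.1, 0.6]])
[ 465.49036513 -104.60040383   36.        ]
blue [ 4.60812e+02 -1.18135e+02 -1.09000e-01] 611.0941176470587 [np.float64(1478.0), np.float64(1078.0)]
yellow [4.48179e+02 1.42016e+02 3.90000e-02] 561.7921568627451 [np.float64(2630.0), np.float64(1208.0)]
```

View pics/crop1.png

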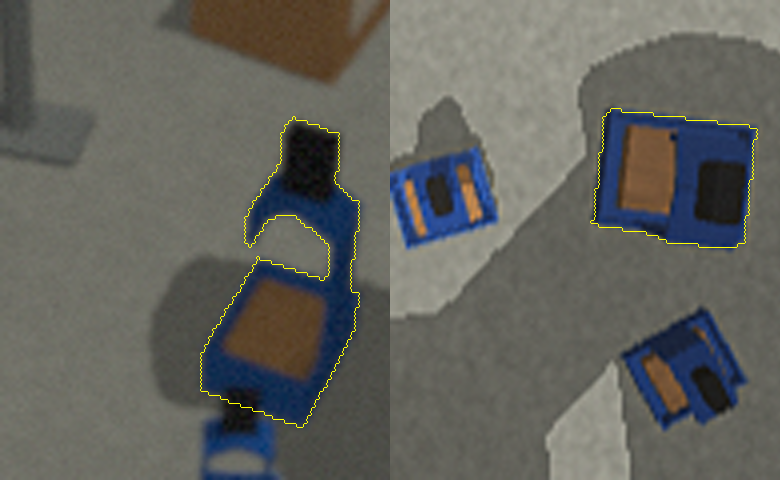

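The crop confirms it: the fit outline hugs the large blue carrier in both views (side around (305,195), top around (299,233)), and the other two blue ones are clearly smaller. It stands at about (461, -118) with yaw -0.109, and the rail yaw is about +0.078. I'll move above it now.

Emit:
send_rows(targets=[[-0.3,0.049,-0.032,0,0,0,0],[-0.3,0.049,-0.032,0,0,0,0],[-0.3,0.049,-0.032,0,0,0,0],[-0.3,0.049,-0.032,0,0,0,0],[-0.3,0.049,-0.032,0,0,0,0],[-0.3,0.049,-0.032,0,0,0,0],[-0.3,0.049,-0.032,0,0,0,0],[-0.3,0.049,-0.032,0,0,0,0],[-0.3,0,0,0,0,0,0.153],[-0.3,0,0,0,0,0,0.153]], squeeze=50)

```text
time_s: 2.25
eef_pos: [460.7, -117.6, 231.2]
ee_rot: [-0.0, 1.0, 0.02, -0.0]
force: [0.3, 0.0, -0.6]
grip_width: 0.652
grip_force: 0.0
```

```bash
python3 - <<'E'
from m import *
c0=[ctrl.capture("side"),ctrl.capture("top")]
s=ctrl.sense();print(s["time_s"],s["eef_pos"],s["ee_rot"],s["grip_width"])
for c,b in zip(c0,[[284,159,40,75],[279,219,38,30]]): print(c["shot"],[np.round(d["point"],1).tolist() for d in ctrl.landmark_of("blue_carrier",c)])
c=c0[0];p,f,n=fit([c],[[284,159,40,75]],[461,-118,-.109],130);print("side only",p.round(3),f)
cv2.imwrite("pics/s1.png",c["img"][:,:,::-1])
E
```

```text
2.35 [ 460.48961984 -118.17749125  231.27903996] [-1.31866287e-05  9.99767047e-01  2.15836011e-02 -2.24885693e-05] 0.6509314326884399
5 [[310.3, 180.2], [289.3, 239.0]]
6 [[308.5, 237.1], [240.2, 234.2]]
side only [ 4.60486e+02 -1.19113e+02 -6.40000e-02] 446.3058823529411
```

Emit:
send_rows(targets=[[-0.3,0,0,0,0,0,0.153],[-0.3,0,0,0.027,0,0,0],[-0.3,0,0,0.027,0,0,0],[-0.3,0,0,0.027,0,0,0],[-0.3,0,0,0,0,0,0],[1,0,0,0,0,0,0],[1,0,0,0,0,0,0],[1,0,0,0,0,0,0],[1,0,0,0,0,0,0],[1,0,0,0,0,0,0]], squeeze=50)

```text
time_s: 3.7
eef_pos: [460.9, -118.5, 151.2]
ee_rot: [0.0, 0.999, -0.054, 0.001]
force: [-0.3, 2.2, 6.9]
grip_width: 0.157
grip_force: 49.8
```

Emit:
send_rows(targets=[[1,0,0,-0.04,0,0,0],[1,0,0,-0.04,0,0,0],[1,0,0,-0.04,0,0,0],[1,0,0,0,0,0,-0.0935],[1,0,0,0,0,0,-0.0935],[1,0.0326,-0.0419,0,0,0,0],[1,0.0326,-0.0419,0,0,0,0],[1,0.0326,-0.0419,0,0,0,0],[1,0.0326,-0.0419,0,0,0,0],[1,0,0,0,0,0,0]])

```text
time_s: 4.95
eef_pos: [578.1, 61.5, 269.2]
ee_rot: [-0.0, 0.999, 0.041, -0.001]
force: [0.5, -1.0, -2.0]
grip_width: 0.16
grip_force: 49.8
```

```bash
python3 - <<'E'
from m import *
cs=[ctrl.capture("side"),ctrl.capture("top")]
s=ctrl.sense();print(s["time_s"],s["eef_pos"],s["ee_rot"],s["force"],s["grip_width"])
e=s["eef_pos"];z0=e[2]-21
v=[]
for c in cs:
    rough=[e[0],e[1],.078,z0];m=sil(c,rough)>.5;ys,xs=np.where(m);b=[xs.min(),ys.min(),np.ptp(xs),np.ptp(ys)]
    im=c["img"][:,:,::-1].copy();y0=max(0,b[1]-50);x0=max(0,b[0]-30)
    cr=cv2.resize(im[y0:y0+140,x0:x0+100],None,fx=4,fy=4);ct,_=cv2.findContours(cv2.resize(m.astype(np.uint8)[y0:y0+140,x0:x0+100],None,fx=4,fy=4),0,1);cv2.drawContours(cr,ct,-1,(0,255,255),1);v.append(cr)
cv2.imwrite("pics/c2.png",np.hstack([cv2.copyMakeBorder(a,0,560-a.shape[0],0,400-a.shape[1],0) for a in v]))
rail(cs)
E
```

```text
5.05 [577.16963213  58.85908482 269.79523051] [ 1.34306215e-04  9.99227292e-01  3.92992701e-02 -6.07344957e-04] [ 0.27269498 -0.01219257 -1.52404258] 0.15780004776315112
green [179 188  15  23 150] [186.4 199.2] [657.9  62.1 180. ]Traceback (most recent call last):
  File "<stdin>", line 11, in <module>
  File "m.py", line 33, in rail
    k,l,st,ce=cv2.connectedComponentsWithStats(m);i=1+np.argmax(st[1:,4])
                                                      ~~~~~~~~~^^^^^^^^^^
    return _wrapfunc(a, 'argmax', axis=axis, out=out, **kwds)
    return bound(*args, **kwds)
ValueError: attempt to get argmax of an empty sequence
```

View pics/c2.png

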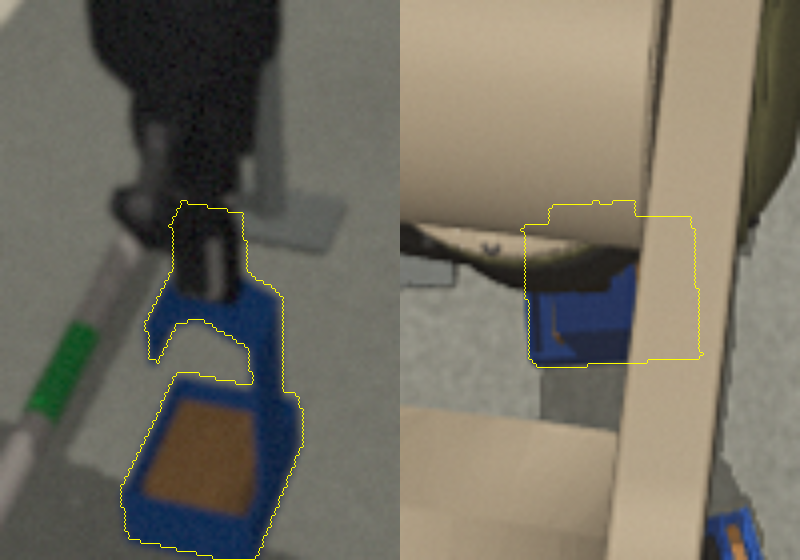

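The side view shows the blue carrier held upright at about (pixel crop) 215,380, matching the pose the robot predicts. The green band is free ahead of it at crop (60,370). The forearm hides most of the top view. Next I'll lower 10 mm, insert over the rail and start lowering.

Emit:
send_rows(targets=[[1,0,0,0.01,0,0,0],[1,0.0275,-0.001,0,0,0,0],[1,0.027,0,0,0,0,0],[1,0.027,0,0,0,0,0],[1,0,0,0,0,0,0],[1,0,0,0,0,0,0],[1,0,0,0.01,0,0,0],[1,0,0,0.01,0,0,0],[1,0,0,0,0,0,0],[1,0,0,0,0,0,0]])

```text
time_s: 6.3
eef_pos: [658.6, 66.2, 240.5]
ee_rot: [0.0, 0.999, 0.039, 0.0]
force: [-0.4, -0.4, -1.2]
grip_width: 0.161
grip_force: 49.7
```

```bash
python3 - <<'E'
from m import *
c=ctrl.capture("side");s=ctrl.sense();print(s["time_s"],s["eef_pos"],s["ee_rot"],s["force"])
e=s["eef_pos"];im=c["img"][:,:,::-1].copy()
m=(sil(c,[e[0],e[1],.078,e[2]-21])>.5).astype(np.uint8)
ys,xs=np.where(m);x0=xs.min()-50;y0=ys.min()-40
cr=cv2.resize(im[y0:y0+140,x0:x0+150],None,fx=4,fy=4,interpolation=cv2.INTER_CUBIC);ct,_=cv2.findContours(cv2.resize(m[y0:y0+140,x0:x0+150],None,fx=4,fy=4),0,1);cv2.drawContours(cr,ct,-1,(0,255,255),1)
cv2.imwrite("pics/c3.png",cr)
E
```

```text
6.35 [658.67677743  66.19650269 240.65259066] [3.96533398e-05 9.99242834e-01 3.89057942e-02 3.11869654e-04] [-0.19264453 -0.3843549  -1.10632917]
```

View pics/c3.png

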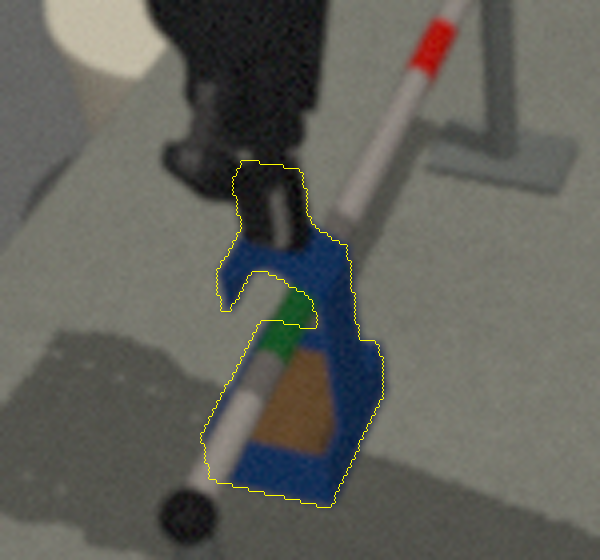

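The rail runs through the hook opening at the green band (crop 285,325), with the lip above and beyond the rail. Lowering on to it.

Emit:
send_rows(targets=[[1,0,0,0.009,0,0,0],[1,0,0,0.009,0,0,0],[1,0,0,0.009,0,0,0],[1,0,0,0.006,0,0,0],[1,0,0,0.003,0,0,0],[1,0,0,0.001,0,0,0],[1,0,0,0.001,0,0,0],[1,0,0,0,0,0,0],[1,0,0,0,0,0,0],[1,0,0,0,0,0,0]])

```text
time_s: 7.6
eef_pos: [658.6, 66.2, 202.4]
ee_rot: [0.0, 0.999, 0.039, 0.0]
force: [-0.2, 0.1, -1.9]
grip_width: 0.153
grip_force: 49.8
```

Emit:
send_rows(targets=[[1,0,0,0.001,0,0,0],[1,0,0,0,0,0,0],[1,0,0,0,0,0,0],[1,0,0,0.0005,0,0,0],[1,0,0,0,0,0,0],[1,0,0,0,0,0,0],[1,0,0,0.0005,0,0,0],[1,0,0,0,0,0,0],[1,0,0,0,0,0,0],[1,0,0,0,0,0,0]])

```text
time_s: 8.85
eef_pos: [658.8, 66.2, 201.1]
ee_rot: [0.0, 0.999, 0.039, 0.001]
force: [-0.5, 1.3, 5.4]
grip_width: 0.157
grip_force: 50.8
```

Contact is made and well centred (fx about 0, fz +5 N), so it is hooked at green. Sliding towards red now.

Emit:
send_rows(targets=[[1,0,0.01,0,0,0,0],[1,0,0.018,0,0,0,0],[1,0,0.018,0,0,0,0],[1,0,0.018,0,0,0,0],[1,0,0.018,0,0,0,0],[1,0,0.018,0,0,0,0],[1,0,0.018,0,0,0,0],[1,0,0.012,0,0,0,0],[1,0,0,0,0,0,0],[1,0,0,0,0,0,0]])

```text
time_s: 10.1
eef_pos: [669.0, -64.6, 201.1]
ee_rot: [0.001, 0.999, 0.039, 0.001]
force: [-0.5, -4.0, 5.1]
grip_width: 0.151
grip_force: 50.8
```

```bash
python3 - <<'E'
from m import *
cs=[ctrl.capture("side"),ctrl.capture("top")];s=ctrl.sense();print(s["time_s"],s["eef_pos"],s["ee_rot"],s["force"],s["wrist_torque"])
e=s["eef_pos"]
for c in cs:
  print([(np.round(d["point"],1).tolist(),round(d["score"],2)) for d in ctrl.landmark_of("red_band",c)])
c=cs[0];im=c["img"][:,:,::-1].copy()
m=(sil(c,[e[0],e[1],.078,e[2]-21])>.5).astype(np.uint8)
ys,xs=np.where(m);x0=max(0,xs.min()-40);y0=max(0,ys.min()-40)
cr=cv2.resize(im[y0:y0+110,x0:x0+100],None,fx=5,fy=5,interpolation=cv2.INTER_CUBIC);ct,_=cv2.findContours(cv2.resize(m[y0:y0+110,x0:x0+100],None,fx=5,fy=5),0,1);cv2.drawContours(cr,ct,-1,(0,255,255),1)
cv2.imwrite("pics/c4.png",cr)
E
```

```text
10.2 [669.02502333 -64.58222153 201.15593633] [1.06839117e-03 9.99254534e-01 3.85807480e-02 8.71879407e-04] [ 0.95044461 -3.82233465  4.23806126] [-0.6413695  -0.00215009 -0.01444131]
[([218.5, 135.5], 0.53)]
[]
```

View pics/c4.png

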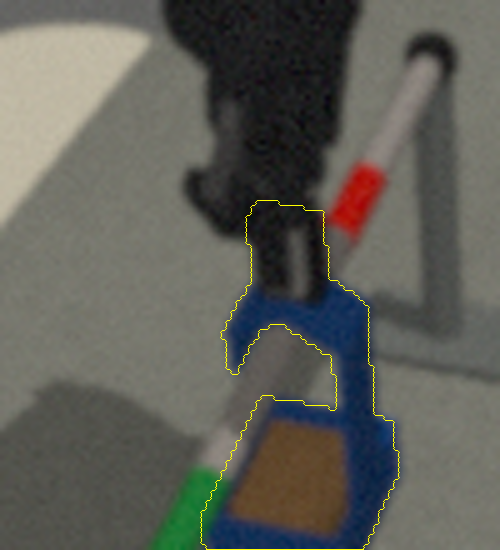

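It is hooked and sliding; the red band is ahead at crop (357,198). About 71 mm remain.

Emit:
send_rows(targets=[[1,0,0.01,0,0,0,0],[1,0,0.016,0,0,0,0],[1,0,0.016,0,0,0,0],[1,0,0.016,0,0,0,0],[1,0,0.01,0,0,0,0],[1,0,0.003,0,0,0,0],[1,0,0,0,0,0,0],[1,0,0,0,0,0,0],[1,0,0,0,0,0,0],[1,0,0,0,0,0,0]])

```text
time_s: 11.55
eef_pos: [674.5, -133.8, 201.1]
ee_rot: [-0.0, 0.999, 0.039, 0.001]
force: [0.0, 2.5, 5.6]
grip_width: 0.159
grip_force: 51.0
```

```bash
python3 - <<'E'
from m import *
c=ctrl.capture("side");s=ctrl.sense();print(s["time_s"],s["eef_pos"],s["ee_rot"],s["force"],s["grip_width"])
e=s["eef_pos"];im=c["img"][:,:,::-1].copy()
m=(sil(c,[e[0],e[1],.078,e[2]-21])>.5).astype(np.uint8)
ys,xs=np.where(m);x0=max(0,xs.min()-40);y0=max(0,ys.min()-40)
cr=cv2.resize(im[y0:y0+110,x0:x0+100],None,fx=5,fy=5,interpolation=cv2.INTER_CUBIC);ct,_=cv2.findContours(cv2.resize(m[y0:y0+110,x0:x0+100],None,fx=5,fy=5),0,1);cv2.drawContours(cr,ct,-1,(0,255,255),1)
cv2.imwrite("pics/c5.png",cr)
E
```

```text
11.6 [ 674.45922979 -133.82982007  201.12363826] [-2.59299275e-04  9.99235057e-01  3.90996551e-02  6.71916629e-04] [-0.10523093  1.95452295  5.89082192] 0.15976026441733723
```

View pics/c5.png

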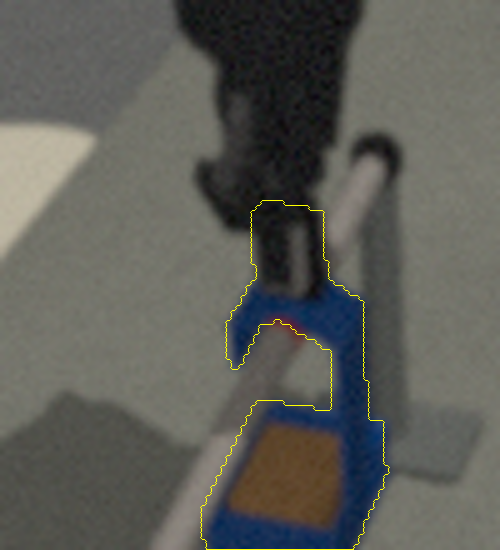

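It is about 2 mm short, so I'll nudge it, open gently and rise.

Emit:
send_rows(targets=[[1,0,0.002,0,0,0,0],[1,0,0,0,0,0,0],[1,0,0,0,0,0,0],[1,0,0,0,0,0,0],[0.6,0,0,0,0,0,0],[0.4,0,0,0,0,0,0],[0.1,0,0,0,0,0,0],[0.1,0,0,0,0,0,0],[0.1,0,0,0,0,0,0],[0.1,0,0,0,0,0,0]], squeeze=20)

```text
time_s: 12.85
eef_pos: [674.4, -136.2, 200.3]
ee_rot: [-0.0, 0.999, 0.039, -0.0]
force: [-0.4, -0.1, 0.8]
grip_width: 0.448
grip_force: 0.0
```

Emit:
send_rows(targets=[[0.1,0,0,-0.01,0,0,0],[0.1,0,0,-0.03,0,0,0],[0.1,0,0,-0.04,0,0,0],[0.1,0,0,-0.04,0,0,0],[0.1,-0.06,0,0,0,0,0],[0.1,-0.06,0,0,0,0,0],[0.1,-0.06,0,0,0,0,0],[0.1,-0.06,0,0,0,0,0],[0.1,-0.06,0,0,0,0,0],[0.1,-0.06,0,0,0,0,0]])

```text
time_s: 14.1
eef_pos: [315.8, -163.9, 321.2]
ee_rot: [0.001, 0.999, 0.039, 0.001]
force: [-1.2, -0.5, 1.0]
grip_width: 0.448
grip_force: 0.0
```

```bash
python3 - <<'E'
from m import *
cs=[ctrl.capture("side"),ctrl.capture("top")];s=ctrl.sense();print(s["time_s"],s["eef_pos"],s["force"])
v=[];B=[]
for c in cs:
    im=c["img"][:,:,::-1].copy();m=(sil(c,[674.5,-135.8,.078,180])>.5).astype(np.uint8)
    ys,xs=np.where(m);B.append([xs.min(),ys.min(),np.ptp(xs),np.ptp(ys)]);x0=max(0,xs.min()-25);y0=max(0,ys.min()-20)
    cr=cv2.resize(im[y0:y0+110,x0:x0+80],None,fx=5,fy=5,interpolation=cv2.INTER_CUBIC);ct,_=cv2.findContours(cv2.resize(m[y0:y0+110,x0:x0+80],None,fx=5,fy=5),0,1);cv2.drawContours(cr,ct,-1,(0,255,255),1);v.append(cr)
cv2.imwrite("pics/c6.png",np.hstack(v))
E
```

```text
14.2 [ 314.35512159 -164.04567901  321.68790548] [ 1.45474373 -0.69949246 -0.29367906]
```

View pics/c6.png

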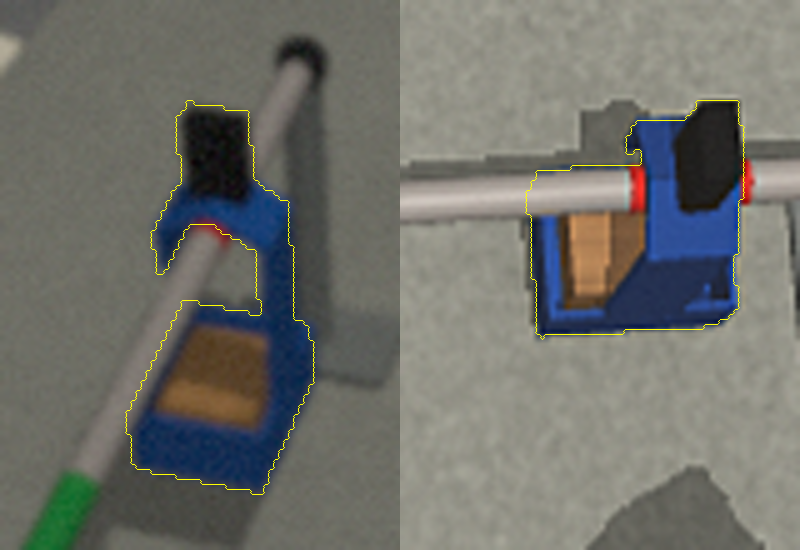

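In both views the carrier hangs upright and free on the rail. Its outline matches the predicted pose, and red shows almost evenly on both sides of the hook (top crop x≈638 and 747). The yellow carrier was never approached.

Emit:
send_rows(targets=[[0.1,0,0,0,0,0,0],[0.1,0,0,0,0,0,0],[0.1,0,0,0,0,0,0],[0.1,0,0,0,0,0,0],[0.1,0,0,0,0,0,0],[0.1,0,0,0,0,0,0],[0.1,0,0,0,0,0,0],[0.1,0,0,0,0,0,0],[0.1,0,0,0,0,0,0],[0.1,0,0,0,0,0,0]])

```text
time_s: 15.45
eef_pos: [317.5, -164.2, 320.5]
ee_rot: [0.0, 0.999, 0.039, 0.0]
force: [-0.2, -1.0, -0.6]
grip_width: 0.451
grip_force: 0.0
```

```bash
python3 -c "
from rig import ctrl
print(ctrl.finish_job())"
```

```text
the job is handed in; nothing more can be done
None
```

The blue carrier was hooked at the green band, slid along the rail to the red band and left hanging freely there, centred to about 1 mm by the last pictures; the yellow carrier was not touched, and the job was handed in at about 15.5 s (no verdict was returned).

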